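# Spring a charged pack out of its charger bay and catch it

## Task

The blue-marked lighting pack is charged: press down the white release key beside its bay with one finger, and stop the pack with the other finger as its spring shoves it out, before it is half way out of the bay and slides away. Do not grip or lift it, leave the orange pack locked in and the terrain pieces alone, and finish while still holding the blue pack trapped against your finger, a little way out of its bay.

Things in the scene. Friction and masses are not known exactly. Their poses are not given: they have to be found in the camera images.
- charger: grey two-bay desktop charger, 170 (x) by 166 (y) mm, fixed to the table. Origin: centre of its underside; x points from its open front to its rear housing (44 mm high), y to its left bay, z up. The dark bays, 41 mm wide, run along x, centred at y = +30 and -30 mm. In front of the latched packs nothing beside the bays is higher than 26 mm above the table, except the keys.
- pack_blue: battery pack marked blue on top and front, in either bay; 70 (x) by 39 (y) by 22 (z) mm, about 120 g, smooth. Origin: centre of its underside, 22 mm above the table; axes as the charger's. Latched, its origin is at x = +5 mm and its front face at x = -30 mm in the charger's frame. Well trapped it rests 7 to 35 mm further out; unstopped it flies off the front.
- pack_orange: the same pack with orange markings, in the other bay; it stays latched
- key_left (a joint): release key of the left (+y) bay: a white pad 24 (x) by 22 (y) mm on the charger's shoulder, centred at x = -60, y = +68 mm in the charger's frame. Value in m: 0 = up, 0.008 = fully down. Sprung: it takes about 5 N. About 6 mm down the latch tooth lets the pack go, and it shoots out at once.
- key_right (a joint): release key of the right (-y) bay, the mirror image: centred at x = -60, y = -68 mm in the charger's frame. Same values and spring.
- key_left_top (a point): centre of the top face of the left release key, 36 mm above the table when it is up
- key_right_top (a point): centre of the top face of the right release key, 36 mm above the table when it is up
- bay_left (a point): centre of the left bay's open front end, on its floor, 22 mm above the table; at x = -85, y = +30 mm in the charger's frame. Rails 33 mm high (x = -25 to 43 mm) grip the foot of the pack, so that it can only slide along x. A latch tooth 6 mm high in the floor (x = -30 to -37 mm) holds the pack in.
- bay_right (a point): the same for the right bay, at x = -85, y = -30 mm in the charger's frame
- plunger_left (a joint): spring plunger behind the pack in the left bay, 0 with the pack latched, 0.036 (m) at the end of its travel; it pushes the pack out to the front (-x) with about 3 N, falling to 1 N at the end
- plunger_right (a joint): the same in the right bay
- container: green model shipping container, 112 (x) by 44 (y) by 46 (z) mm, loose; origin: centre of its underside; leave alone
- drum: dark grey model oil drum, 30 mm diameter, 40 mm high, loose; origin: centre of its underside; leave alone
- planter: white model planter with green bushes, 34 (x) by 72 (y) mm, 32 mm high, loose; origin: centre of its underside; leave alone
Things that resemble listed ones, but are neither listed nor needed, are in the scene too. Several things look just like the charger: the one meant starts nearest to the robot's base.

How it is judged (in metres and radians):
At the end, for the whole second after the job is handed in: The blue pack stands 7 to 35 mm out of its latched place, still flat in its bay, at rest (under 10 mm/s) and pressed by its spring against a finger with more than 0.3 N; the orange pack is still latched (moved out less than 3 mm) (x of pack_blue in the frame of charger between -0.03 and -0.002 m and z of pack_blue in the frame of charger below 0.026 m and contact force between the fingers and pack_blue above 0.3 N and linear speed of pack_blue below 0.01 m/s and x of pack_orange in the frame of charger above 0.002 m); the arm keeps its last pose, push and grip.
It fails at once if the blue pack slides away (more than 40 mm out of its latched place) (x of pack_blue in the frame of charger below -0.035 m).
It fails at once if a pack is lifted (8 mm) (z of any of pack_blue, pack_orange in the frame of charger above 0.03 m).
It fails at once if the orange pack is released (x of pack_orange in the frame of charger below -0.002 m).
It fails at once if a terrain piece is moved more than 15 mm (distance of any of container, drum, planter from where it was at the start of the episode above 0.015 m).
It also fails if it takes over 29 s, if anything falls off the work surface, if the arm or the gripper's body presses on something with over 40 N, if the wrist force passes 120 N, or if a joint passes its speed limit or range.

## Robot

A 6-joint arm with a two-finger parallel gripper is mounted at the origin on the work surface. World frame = base frame: x ahead of the robot, y to its left, z up, the work surface at z = 0. Lengths are in mm, angles in rad, forces in N, time in s.
With the tool pointing down it reaches from about 275 to 775 mm from the base axis. Payload 14.6 kg.
Tool frame: the origin (TCP) lies midway between the tips of the shut fingers; the grasp point (between the pads) lies 19 mm behind it; z points along the fingers, x is the direction in which the jaws open and shut, and the axes are right-handed (so a half turn about z gives the same grasp; the last joint's range is limited). The gripper opens to 85 mm and grips with 20 to 120 N. Pads are 22 mm wide; open, the fingers measure 114 mm over their backs; the gripper's body (76 mm by 85 mm) begins 54 mm behind the grasp point. The pads swing forward as they close: fully open they stand 13 mm farther back than shut.
Start: joints at [0.984, 0.263, -0.048, 1.259, 0, 1.415], TCP at [219.721, 476.814, 231.278] pointing down, gripper open.
Joint ranges: [-2.65, 2.65], [-0.89, 1.7], [-1.18, 1.37], [-2.13, 2.11], [-1.35, 1.29], [-3.14, 3.14]. Speed limits (rad/s): [1.89, 1.89, 2.57, 2.79, 3.14, 3.14].

## Interface

Orientations are given as a 3x3 rotation matrix whose columns are the frame's x, y, z axes.
In Python, from bench import bot gives the robot as it stands. The module is installed in compiled form; this text tells all that it offers. Calls block until the motion is done:
- bot.reach(position, orientation): joint-space move of the TCP to a pose.
- bot.move_straight(position, rotation=None, vel=150, contact_N=None): straight line of the TCP; rotation=None keeps the orientation; vel is the mean speed in mm/s. With contact_N (N) it stops when the force on the tool has changed by that much, and returns True; else False.
- bot.movej(angles): joint-space move.
- bot.move_gripper(opening, grip_force=None): finger opening in mm; grip_force is the grip in N (None keeps the last); returns when the fingers have stopped.
- bot.hold(seconds).
- bot.inverse_kinematics(position, orientation): joint angles nearest the present ones, or None.
- bot.get_image(name): name is "scene" or "top"; returns a dict with "color" (480x640x3 uint8, red, green, blue), "K" (3x3 intrinsics, pixels), "camera_from_world" (4x4, takes a point from world to camera coordinates). Camera axes: x right, y up, looking along -z (the intrinsics and any distortion apply to the point x, -y, -z); pixel columns grow to the right and rows downward; lengths in mm; the calibration is good to about 2 mm. A picture is of the moment at which its call begins. There is no depth.
A pose or a line that the arm cannot do raises bot.MotionError and nothing moves.
- bot.sign_off(): hands the job in, once; it reports no verdict.
Trained networks look in the newest picture that a camera, given by its name, has taken for a name from the list of things; names that differ only in an ending like _2 or _b are one class to them, and where a whole thing is asked for, a point or a joint stands for the part that bears it (a point fixed in the world has none). Each returns a list of dicts, best first, with "conf" (0 to 1); they miss things now and then, are a little off and sometimes report something else, mostly with a low value. They report only what shows in the picture. A call takes as long as a camera call. They do not tell look-alikes from the thing itself.
- bot.regions_of(label, camera): "mask" (480x640 bool, what is visible of it) and "bbox" ([left, top, width, height] in pixels, round what is visible of it).
- bot.mark_of(label, camera): "position" ([column, row] in pixels: a listed point, or the origin of a listed thing).
Readings, each from a call of its own:
- bot.read_time(): time.
- bot.read_joints(): joint angles.
- bot.read_joint_velocities(): joint speeds.
- bot.read_joint_torque(): joint torques, N m.
- bot.read_position(): TCP position.
- bot.read_tool_rot(): TCP orientation.
- bot.read_contact_force(): force on the tool from outside, world axes, zero at the start.
- bot.read_wrist_torque(): the same for the moment, N m.
- bot.read_gripper_width(): finger opening in mm.
Only numpy, scipy, OpenCV 4.12 (cv2) and the standard library are available. Lean on these libraries where they do the work, as an engineer would, in place of code of your own. Each camera call takes 0.05 s, during which the arm holds its last target. There are 200 camera calls.

## Working session

There is one attempt and no reset: what is moved stays moved. The work goes in short steps, each a Python script; the robot and the scene stay as the last script left them, time stands still between calls to the robot, and variables do not carry over. Pictures are saved under pics/ and viewed, about 8 in all and at most 12, crops included, and the job is handed in when it is done.

```bash
mkdir -p pics; python3 - <<'E'
from bench import bot
import cv2,numpy as np
for c in("scene","top"):
    im=bot.get_image(c); cv2.imwrite(f"pics/{c}0.png",im["color"][:,:,::-1])
    print(c,im["K"].tolist(),np.round(im["camera_from_world"],4).tolist(),im.keys())
    for l in("charger","pack_blue","pack_orange","key_left_top","key_right_top","bay_left","bay_right","container","drum","planter"):
        print(l,[(np.round(d["position"],1).tolist(),round(d["conf"],2)) for d in bot.mark_of(l,c)])
print(bot.read_time(),bot.read_tool_rot())
E
```

```text
scene [[570.2523971782484, 0.0, 319.7061607139544], [0.0, 570.2523971782484, 239.2875898391808], [0.0, 0.0, 1.0]] [[0.7839, 0.6205, -0.0216, -506.94], [-0.2938, 0.4014, 0.8675, 80.5191], [0.5469, -0.6737, 0.497, -1138.1927], [0.0, 0.0, 0.0, 1.0]] dict_keys(['color', 'K', 'camera_from_world'])
charger [([246.5, 342.7], 0.93), ([434.6, 249.9], 0.79)]
pack_blue [([262.3, 321.7], 0.59)]
pack_orange [([223.3, 341.1], 0.88)]
key_left_top [([263.8, 279.4], 0.58), ([429.0, 204.7], 0.5)]
key_right_top [([381.5, 234.8], 0.71), ([176.8, 313.9], 0.69)]
bay_left [([233.0, 290.3], 0.8), ([406.1, 213.3], 0.78), ([245.2, 340.8], 0.6), ([196.8, 303.1], 0.59), ([173.4, 314.2], 0.33)]
bay_right [([195.5, 300.1], 0.98), ([385.1, 228.0], 0.6)]
container [([358.1, 311.5], 0.81), ([242.3, 338.9], 0.34)]
drum [([127.4, 379.9], 0.59)]
planter [([320.9, 401.3], 0.79)]
top [[480.42827121464836, 0.0, 327.3363186337139], [0.0, 480.42827121464836, 237.158035261333], [0.0, 0.0, 1.0]] [[0.0233, -0.9997, 0.0022, 40.4645], [0.9955, 0.0234, 0.0921, -626.027], [-0.0921, 0.0, 0.9957, -689.5301], [0.0, 0.0, 0.0, 1.0]] dict_keys(['color', 'K', 'camera_from_world'])
charger [([421.9, 262.2], 0.97), ([191.0, 197.7], 0.62)]
pack_blue [([409.8, 247.7], 0.78), ([453.3, 313.2], 0.34)]
pack_orange [([447.0, 263.0], 0.55)]
key_left_top [([135.3, 229.3], 0.71), ([369.8, 281.2], 0.55)]
key_right_top [([230.0, 238.6], 0.84), ([454.6, 312.5], 0.57)]
bay_left [([385.9, 304.4], 0.81), ([163.2, 247.4], 0.6)]
bay_right [([204.7, 253.8], 0.96), ([427.2, 323.6], 0.66), ([439.1, 166.9], 0.59)]
container [([334.0, 204.4], 0.69)]
drum [([512.6, 299.4], 0.65)]
planter [([437.7, 167.0], 0.87)]
1.1 [[ 4.18504632e-01  9.08214662e-01  1.57600686e-07]
 [ 9.08214659e-01 -4.18504630e-01 -8.24933788e-05]
 [-7.48557395e-05  3.46669964e-05 -9.99999997e-01]]
```

View pics/top0.png

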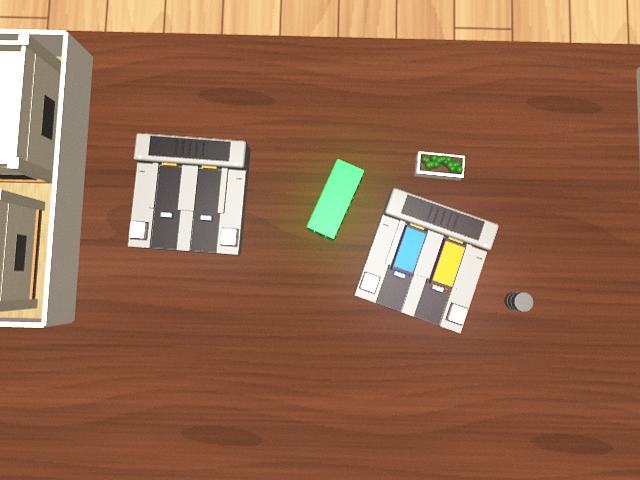

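View pics/scene0.png

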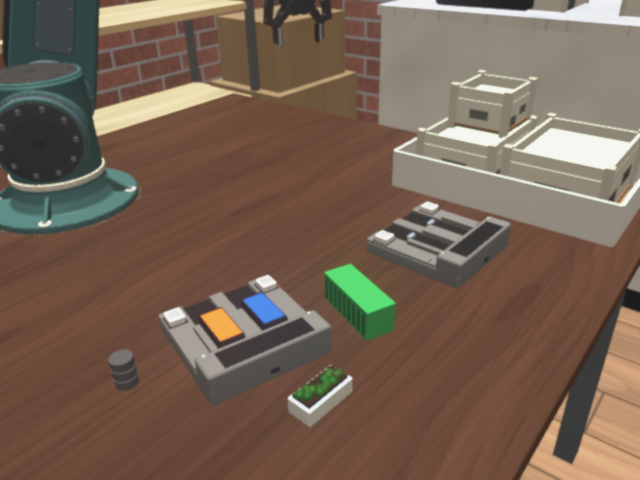

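```bash
cat > h.py <<'E'
import numpy as np
from scipy.optimize import least_squares
P={"charger":(0,0,0),"pack_blue":(5,30,22),"pack_orange":(5,-30,22),"key_left_top":(-60,68,36),"key_right_top":(-60,-68,36),"bay_left":(-85,30,22),"bay_right":(-85,-30,22)}
def proj(im,p):
    T=im["camera_from_world"]; c=p@T[:3,:3].T+T[:3,3]
    q=(c*[1,-1,-1])@im["K"].T
    return q[:,:2]/q[:,2:]
def world(s,p):
    c,n=np.cos(s[2]),np.sin(s[2]); p=np.atleast_2d(np.array(p,float))
    return p@np.array([[c,-n,0],[n,c,0],[0,0,1]]).T+[s[0],s[1],0]
def fit(ims,obs,s0):
    # obs: (cam,label,[candidate pixels])
    def assoc(s):
        out=[]
        for c,l,cand in obs:
            d=[(np.linalg.norm(np.array(k)-proj(ims[c],world(s,P[l]))[0]),i) for i,k in enumerate(cand)]
            if d and min(d)[0]<25: out.append((c,l,np.array(cand[min(d)[1]])))
        return out
    s=np.array(s0,float)
    for _ in range(4):
        a=assoc(s)
        f=lambda s:np.concatenate([(proj(ims[c],world(s,P[l]))[0]-k)for c,l,k in a])
        s=least_squares(f,s,x_scale=[10,10,.1],loss="soft_l1",f_scale=1.5).x
    for (c,l,k),r in zip(a,f(s).reshape(-1,2)): print(c,l,np.round(r,1))
    return s
E
python3 - <<'E'
from bench import bot
import cv2,numpy as np
from h import *
ims={};obs=[]
for c in("scene","top"):
    ims[c]=bot.get_image(c)
    for l in P: obs.append((c,l,[d["position"] for d in bot.mark_of(l,c)]))
# initial guess: top pixel (424,262) on z~20
im=ims["top"]
g=least_squares(lambda v:(proj(im,np.array([[v[0],v[1],0]]))[0]-[422,262]),[500,-100]).x
s=min((fit(ims,obs,[*g,y]) for y in(-.3,.3)),key=lambda s:abs(s[2]+.3))
print(s); np.save("pose.npy",s)
segs=[]
for b in(-1,1):
    q=[(-72,b*57,36),(-48,b*57,36),(-48,b*79,36),(-72,b*79,36)]; segs.append(q)
    segs.append([(-30,b*30-19.5,44),(40,b*30-19.5,44),(40,b*30+19.5,44),(-30,b*30+19.5,44)])
segs.append([(-85,-83,0),(85,-83,0),(85,83,0),(-85,83,0)])
out=[]
for c,x,y in(("top",340,170),("scene",150,250)):
    i=cv2.resize(ims[c]["color"][y:y+170,x:x+190,::-1],None,fx=3,fy=3,interpolation=cv2.INTER_CUBIC)
    i=np.ascontiguousarray(i)
    for q in segs:
        p=(proj(ims[c],world(s,q))-[x,y]+.5)*3
        cv2.polylines(i,[np.round(p).astype(int)],True,(0,0,255),1)
    out.append(i)
cv2.imwrite("pics/fit.png",cv2.resize(np.hstack(out),None,fx=.7,fy=.7,interpolation=cv2.INTER_AREA))
E
```

```text
scene charger [-1.6 -2.2]
scene pack_blue [ 2.1 -2.7]
scene pack_orange [-0.2 -3.1]
scene key_left_top [2.6 3.3]
scene key_right_top [-1.1 -1.9]
scene bay_left [0.9 1.1]
scene bay_right [-1.6  1.7]
top charger [-0.3 -1.6]
top pack_blue [1.3 2.1]
top pack_orange [-1.5 -0.1]
top key_right_top [ 3.8 -0. ]
top bay_left [1.7 0.1]
top bay_right [-1.6 -1.1]
scene charger [-1.6 -2.2]
scene pack_blue [ 2.1 -2.7]
scene pack_orange [-0.2 -3.1]
scene key_left_top [2.6 3.3]
scene key_right_top [-1.1 -1.9]
scene bay_left [0.9 1.1]
scene bay_right [-1.6  1.7]
top charger [-0.3 -1.6]
top pack_blue [1.3 2.1]
top pack_orange [-1.5 -0.1]
top key_right_top [ 3.8 -0. ]
top bay_left [1.7 0.1]
top bay_right [-1.6 -1.1]
[ 5.93932007e+02 -9.28870984e+01 -3.13701291e-01]
```

View pics/fit.png

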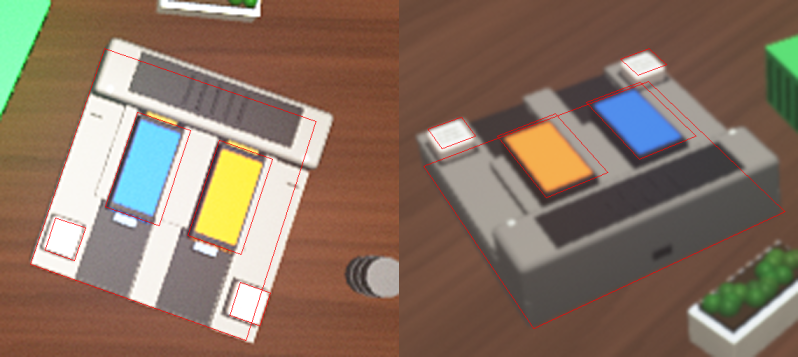

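```bash
python3 - <<'E'
from bench import bot
import cv2,numpy as np
import h
from h import *
h.P.update(pb=(5,30,44),po=(5,-30,44),kl=(-60,68,33),kr=(-60,-68,33))
ims={};obs=[];s0=np.load("pose.npy")
for c in("scene","top"):
    ims[c]=bot.get_image(c)
    for l in("bay_left","bay_right","charger","key_left_top","key_right_top"): obs.append((c,l,[d["position"] for d in bot.mark_of(l,c)]))
    for l,k in(("key_left","kl"),("key_right","kr")):
        obs.append((c,k,[[np.nonzero(d["mask"])[1].mean(),np.nonzero(d["mask"])[0].mean()] for d in bot.regions_of(l,c)]))
    hsv=cv2.cvtColor(ims[c]["color"],cv2.COLOR_RGB2HSV)
    for k,lo,hi in(("pb",95,120),("po",8,32)):
        m=cv2.inRange(hsv,(lo,150,150),(hi,255,255))
        n,_,st,ce=cv2.connectedComponentsWithStats(m)
        obs.append((c,k,[ce[j] for j in range(1,n) if st[j,4]>250]))
s=fit(ims,obs,s0); print(s,s0)
np.save("pose.npy",s)
segs=[]
for b in(-1,1):
    segs.append([(-72,b*57,36),(-48,b*57,36),(-48,b*79,36),(-72,b*79,36)])
    segs.append([(-30,b*30-19.5,44),(40,b*30-19.5,44),(40,b*30+19.5,44),(-30,b*30+19.5,44)])
segs.append([(-85,-83,26),(85,-83,26),(85,83,26),(-85,83,26)])
out=[]
for c,x,y in(("top",340,170),("scene",150,250)):
    i=np.ascontiguousarray(cv2.resize(ims[c]["color"][y:y+170,x:x+190,::-1],None,fx=2.1,fy=2.1,interpolation=cv2.INTER_CUBIC))
    for q in segs: cv2.polylines(i,[np.round((proj(ims[c],world(s,q))-[x,y]+.5)*2.1).astype(int)],True,(0,0,255),1)
    out.append(i)
cv2.imwrite("pics/fit2.png",np.hstack(out))
a=s[2]
for sg in(1,-1):
    X=sg*np.array([-np.sin(a),np.cos(a),0]);Z=np.array([0,0,-1.]);R=np.c_[X,np.cross(Z,X),Z]
    p=world(s,(-60,49,0))[0]
    print(sg,p,[bot.inverse_kinematics(list(p[:2])+[z],R) for z in(120,25)])
E
```

```text
scene bay_left [ 2. -0.]
scene bay_right [-2.3 -0.9]
scene charger [ 0.3 -1. ]
scene key_left_top [ 0.3 -0.6]
scene key_right_top [ 0.1 -0.1]
scene kl [ 0.5 -2.2]
scene kr [ 0.1 -2.5]
scene pb [ 0.1 -0.8]
scene po [ 0.1 -0.7]
top bay_left [-1.9 -0.9]
top bay_right [ 1.9 -2.4]
top charger [ 0.4 -1. ]
top key_right_top [5.1 0. ]
top kl [-0.2  0.5]
top kr [3.2 1.9]
top po [ 1.7 -0.2]
[ 5.94331357e+02 -9.48993805e+01 -3.23236199e-01] [ 5.93932007e+02 -9.28870984e+01 -3.13701291e-01]
1 [553.00281472 -29.37876109   0.        ] [array([-0.20023447,  0.36838727, -0.20299879,  0.99941027,  0.        ,
        0.12300173]), array([-0.20023447,  0.45511754, -0.35247537,  0.76320341,  0.        ,
        0.12300173])]
-1 [553.00281472 -29.37876109   0.        ] [array([-0.20023447,  0.36838727, -0.20299879,  0.99941027,  0.        ,
       -3.01859092]), array([-0.20023447,  0.45511754, -0.35247537,  0.76320341,  0.        ,
       -3.01859092])]
```

View pics/fit2.png

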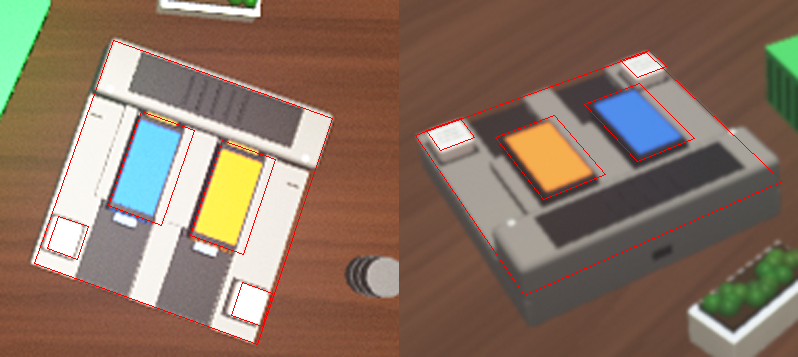

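```bash
python3 - <<'E'
from bench import bot
import cv2,numpy as np
from h import *
s=np.load("pose.npy");a=s[2]
X=np.array([-np.sin(a),np.cos(a),0]);Z=np.array([0,0,-1.]);R=np.c_[X,np.cross(Z,X),Z]
p=world(s,(-60,50,0))[0]
bot.reach([p[0],p[1],120],R)
bot.move_gripper(24,40)
bot.move_straight([p[0],p[1],60],vel=100)
print(bot.read_position(),bot.read_gripper_width(),bot.read_contact_force(),bot.read_time())
out=[]
for c,x,y in(("top",340,170),("scene",150,200)):
    im=bot.get_image(c)
    out.append(cv2.resize(im["color"][y:y+190,x:x+190,::-1],None,fx=2.1,fy=2.1,interpolation=cv2.INTER_CUBIC))
cv2.imwrite("pics/near.png",np.hstack(out)); print(bot.read_time())
E
```

```text
[553.60691438 -28.48179189  60.44004292] 23.670165878521026 [ 0.54297594 -0.65448019  0.03296486] 6.2583
6.3583
```

View pics/near.png

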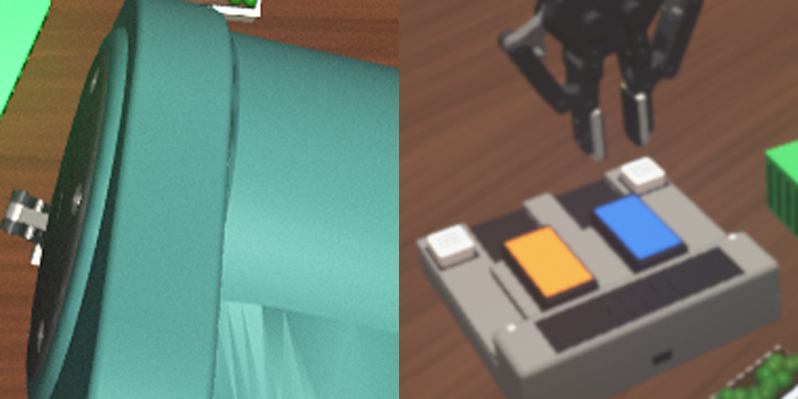

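```bash
python3 - <<'E'
from bench import bot
import cv2,numpy as np
from h import *
s=np.load("pose.npy")
im=bot.get_image("scene")
for z in(60,66): print((proj(im,world(s,[(-60,68,z),(-60,30,z),(-60,75,z)]))-[150,200])*2.1+[399,0])
p=world(s,(-60,50,0))[0]
bot.move_straight([p[0],p[1],44],vel=60)
print(bot.move_straight([p[0],p[1],25],vel=12,contact_N=2),bot.read_position(),bot.read_contact_force(),bot.read_wrist_torque(),bot.read_time())
im=bot.get_image("scene")
cv2.imwrite("pics/touch.png",cv2.resize(im["color"][200:370,150:340,::-1],None,fx=4,fy=3.5,interpolation=cv2.INTER_CUBIC))
E
```

```text
[[639.31628363 137.12722913]
 [587.65441734 155.18978753]
 [648.58343398 133.88715175]]
[[638.68321753 129.46280762]
 [586.80793637 147.42000226]
 [647.98771091 126.2419557 ]]
True [553.23547082 -28.37637464  34.23205421] [ 0.80215405 -0.76969654  0.47813071] [-0.05316346 -0.05985758  0.01511663] 7.7083
```

View pics/touch.png

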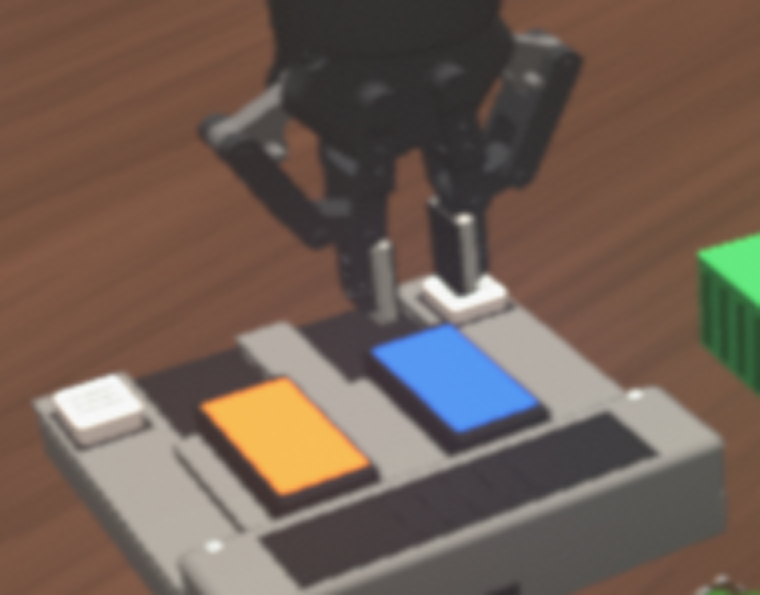

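```bash
python3 - <<'E'
from bench import bot
import cv2,numpy as np
from h import *
s=np.load("pose.npy")
p=world(s,(-60,50,0))[0]
print(bot.move_straight([p[0],p[1],26.2],vel=20,contact_N=15),bot.read_position(),bot.read_contact_force(),bot.read_time())
bot.hold(.4)
print(bot.read_position(),bot.read_contact_force(),bot.read_wrist_torque(),bot.read_gripper_width(),bot.read_time())
im=bot.get_image("scene")
hsv=cv2.cvtColor(im["color"],cv2.COLOR_RGB2HSV);m=cv2.inRange(hsv,(95,150,150),(120,255,255));v,u=np.nonzero(m);print("blue centroid",u.mean(),v.mean())
for o in(0,10,19,25,35): print(o,proj(im,world(s,(5-o,30,44)))[0])
cv2.imwrite("pics/press.png",cv2.resize(im["color"][200:370,150:340,::-1],None,fx=4,fy=3.5,interpolation=cv2.INTER_CUBIC))
E
```

```text
True [553.14186999 -28.13113438  27.32095697] [-4.02526604  0.27139108 14.91157913] 8.1583
[553.12848508 -28.19230737  27.39293401] [-2.39676274  0.40701177 14.19918257] [ 0.26403374  0.55159072 -0.07728034] 24.01500277429279 8.5583
blue centroid 256.5261382799325 300.5497470489039
0 [263.25613976 306.90008776]
10 [259.62995176 303.12626116]
19 [256.4268271  299.79272273]
25 [254.32245281 297.6026698 ]
35 [250.86902417 294.00863638]
```

View pics/press.png

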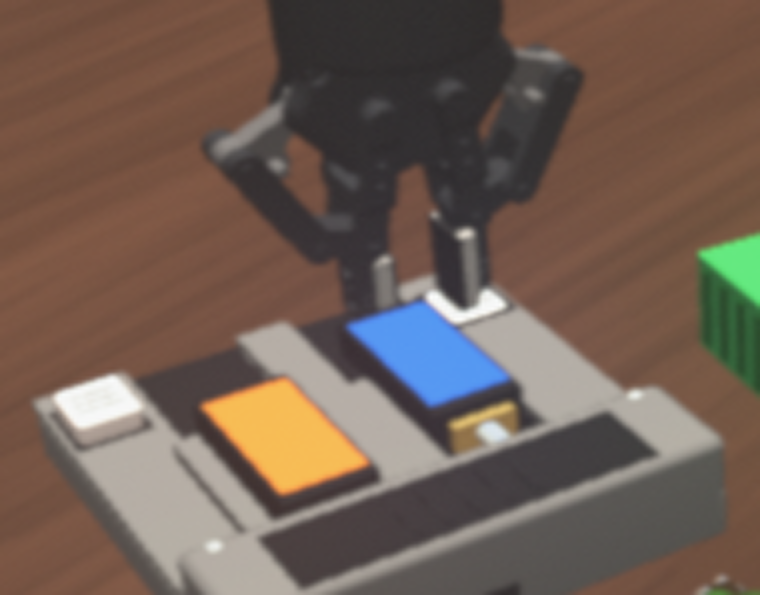

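```bash
python3 - <<'E'
from bench import bot
bot.hold(.5);print(bot.read_contact_force(),bot.read_time());print(bot.sign_off())
E
```

```text
[-3.26670969  1.25246991 13.94318615] 9.1083
the job is handed in; nothing more can be done
None
```

The blue pack is released and trapped against my finger, about 18 mm out of its latched place. I handed the job in at about 9 s; no verdict is reported.

**What I did:** I found the nearer charger, with the blue pack in its left bay, from both cameras. I set the fingers 24 mm apart across the bay, with one on the left key and the other in front of the blue pack. I then pressed the key until the pack shot out and stopped against the second finger.

**Last checks:**
- **Pack position:** the scene camera puts the pack about 18 mm out, against the allowed 7 to 35 mm. It was still lying flat in its bay.
- **Force:** the push on the tool along the bay was about 2.4 to 3.3 N toward the front, and about 14 N went down on the key.
- **Orange pack:** it was still latched in the last picture.
- **Terrain pieces:** I never went near them, but I did not re-measure where they stand.

**Disagreements:** the top camera's outlines sat a few mm off the packs, while the scene camera fitted well; this was within the room the task left. The press stopped on its 15 N contact limit about 1 mm above the depth I had aimed for, after the pack had already released.

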